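Close the gluing press and hold its spacer blade snug

TASK

Set the little gluing press for a glue joint: first push the red end of its raised yellow lever down until the detent catches and the lever stays down by itself when you let go. Then pick up the steel taper blade by its orange grip and slide it, thin end first, flat along the aluminium lower plate and in under the blue sprung pad until it drags snugly: the pad clearly lifted, by about 2 to 3 mm, but never forced. Finish while still holding the blade there by its grip, and leave the jars, the shell dish and the glue gun where they are.

Things in the scene. Friction and masses are not known exactly. Their poses are not given: they have to be found in the camera images.
- press: Small dark-green bench press, fixed to the bench. Its base plate is 265 x 90 x 18 mm (x from -107 to +158 mm); the origin lies on the bench under the middle of the plates; x runs along the base from the lever's red end (-x) to the two hinge cheeks (+x, 102 mm high), y to its left, z up. The lever's hinge axis lies along y at x = +85, z = 85 mm. The plates lie at x = 0. The blade goes in from the -y side, moving along +y, with its middle at x = 0.
- lever (a joint): Angle of the yellow lever (rad): 0 = raised, as at the start; 0.42 = fully down against its stop, level. A return spring lifts it until about 0.24; beyond that the detent pulls it down to 0.42 by itself and keeps it there. Pushing the red end down takes about 11 N at first, falling to nothing at 0.24. An upward load of about 20 N at the pad would open it again.
- lever_tip (a point): Middle of the top face of the red 40 x 40 mm end pad of the lever, 170 mm from the hinge axis (towards the press's -x) and 13 mm above the lever's hinge line. Its height is about 166 mm when raised and 98 mm when down; going down, it also moves about 21 mm away from the hinge (towards the press's -x).
- bed_top (a point): Top face of the aluminium lower plate (60 mm along the press's x, 55 mm along y), at the press's x = 0 and y = -20 mm, right below the pad's entry edge. The plate sticks out 15 mm further towards -y as a ledge. Its height, 45 to 47 mm above the bench, is set anew each time.
- pad_under (a point): Middle of the entry (-y) edge of the flat underside of the blue sprung pad (50 mm along the press's x, 40 mm along y), which hangs under the lever. With the lever down and the pad at rest this is 50.5 mm above the bench, 3.5 to 5.5 mm above the lower plate. Outside that edge a lip flares upward over 10 mm.
- pad (a joint): Lift of the pad against its spring (m): 0 at rest, up to 0.008; the spring takes about 0.8 N to start and 1.5 N for every mm. With the friction on both faces the blade takes about 1.3 N of push for each newton on the pad, so some 5 to 7 N of push at 2 to 3 mm of lift.
- blade_grip (a point): Centre of the orange grip block of the loose taper blade (0.10 kg): 16 mm wide across y, 30 mm long along x, 44 mm tall, its underside level with that of the blade; the lowest 10 mm are a foot 24 mm wide and 32 mm long. The point is 22 mm above the underside. x points along the blade to its thin end, z up.
- blade_tip (a point): Middle of the thin end of the blade, on its underside: 125 mm ahead of the grip's centre along the blade's x. The steel blade is 24 mm wide and 110 mm long from grip to tip, flat below and tapered on top: 2 mm thick at the tip, 11.9 mm at the grip (0.9 mm more per 10 mm).
- jar_yellow_mid (a point): Bystander: small glass jar with a yellow cap, 34 mm across, 55 mm tall; the point is at its middle, z up.
- jar_white_mid (a point): Bystander: small glass jar with a white cap, 38 mm across, 60 mm tall; the point is at its middle, z up.
- shell_dish_mid (a point): Bystander: shell-coloured dish, 84 mm across, 24 mm tall; the point is at its middle, z up.
- glue_gun_mid (a point): Bystander: blue glue gun lying on its side, about 210 mm long with its glue stick, 36 mm tall; the point is inside the body.
Things that resemble listed ones, but are neither listed nor needed, are in the scene too. There is more than one size of the part that bears blade_grip; the job needs the largest. Leave any black look-alike of the part that bears bed_top alone.

How it is judged:
By the outcome, as a careful person would: the job done as asked, in the order asked, and still so for the second after the job is handed in, while the arm keeps its last pose, push and grip.
It also fails if it takes over 64 s, if anything falls off the work surface, if the arm or the gripper's body presses on something with over 40 N, if the wrist force passes 120 N, or if a joint passes its speed limit or range.

ROBOT

A 6-joint arm with a two-finger parallel gripper is mounted at the origin on the work surface. World frame = base frame: x ahead of the robot, y to its left, z up, the work surface at z = 0. Lengths are in m, angles in rad, forces in N, time in s.
With the tool pointing down it reaches from about 0.25 to 0.775 m from the base axis. Payload 4 kg.
Tool frame: the origin (TCP) lies on the centre line of the jaws, within the pads' length; the fingertips stand 14 mm ahead of it and the grasp point (between the pads) lies 5 mm behind it (robot.tcp_to_tips is the distance from the TCP to the fingertips, in m); z points along the fingers, y is the line along which they close (so a half turn about z gives the same grasp; the last joint's range is limited). The gripper opens to 94 mm and grips with 3 to 60 N. Pads are 16 mm wide; open, the fingers measure 119 mm over their backs; the gripper's body (75 mm by 177 mm) begins 78 mm behind the grasp point.
Start: joints at [1.246, 0.087, 1.371, -0, 1.684, -0.103], TCP at [0.121, 0.537, 0.22] pointing down, gripper open.
Joint ranges: [-3.1, 3.1], [-0.76, 2.03], [0.27, 2.55], [-1.08, 4.22], [0.17, 2.65], [-2.57, 2.57]. Speed limits (rad/s): [2.79, 2.79, 3.14, 3.14, 3.14, 3.14].

INTERFACE

Orientations are given as [roll, pitch, yaw] about the fixed x, y, z axes, in that order (R = Rz(yaw) Ry(pitch) Rx(roll)).
In Python, from bench import robot gives the robot as it stands.
- The arm moves only by the tool carry_out, never from a script. Its argument "increments" is a list of rows, each a list of 3 entries, a list of its own where there are three numbers: the closure in counts, from 0 (fully open) to 255 (shut), then the shift along the tool's x, y, z in mm, then the turn about the tool's z in degrees. In form: [[fingers, [dx, dy, dz], twist], ...]. A call has 1 to 8 rows; each row shifts and turns the commanded pose from where the row before left it, along the tool's axes as they then stand; what a row does not reach is not made up. A row lasts 1/10 s, in which the tool goes at most 50 mm and 8.59 degrees, less where a joint would pass 70% of its speed; a pose out of reach is approached as far as the arm can. A call with a gripper value outside its range is refused whole. The fingers move at their own pace and stop on an object; the grip force is fixed at half the most. Time passes only in rows, so rows that do not move let the fingers close. It gives the time, the measured TCP pose, the force, the opening and the grip force at its end, in the units of the state.
- robot.get_obs(): the state, without advancing time (a new reading comes with each control period).
- robot.snapshot(name): name is "scene" or "top"; returns the picture (384x512x3 uint8, blue, green, red); there is no depth.
- robot.get_calibration(name): a dict with "vfov" (degrees; the focal length in pixels is half the picture's height over the tangent of half this angle, whatever the lens; pixels are square), "cx", "cy" (the principal point, pixels), "T" (4x4, takes a point from camera to world coordinates). Camera axes: x right, y down, z forward; pixel columns grow to the right and rows downward; lengths in m; the calibration is good to about 2 mm. A picture is of the moment at which its call begins. get_calibration takes no time and is no camera call.
- robot.close_job(): hands the job in; it is judged then, once.
The state is a dict: "time": time; "joint_positions": joint angles; "qvel": joint speeds; "joint_torque": joint torques, N m; "tool_pos": TCP position; "ee_rot": TCP orientation; "wrist_force": force on the tool from outside, world axes, zero at the start; "wrist_torque": the same for the moment, N m; "width": finger opening in m; "finger_force": force on a finger pad.
Only numpy, scipy, OpenCV 4.12 (cv2) and the standard library are available. Lean on these libraries where they do the work, as an engineer would, in place of code of your own. Each camera call takes 0.05 s, during which the arm holds its last target. There are 200 camera calls.

## Working session

There is one attempt and no reset: what is moved stays moved. The work goes in short steps, Python scripts to look and compute and a tool call to move; the robot and the scene stay as the last step left them, time stands still between calls to the robot, and variables do not carry over. Pictures are saved under pics/ and viewed, at most 10 in all, crops included, and the job is handed in when it is done.

Besides the shell and the picture viewer there is one more tool, called after ">>>" as name(argument=value, ...), one argument or row to a line, values as JSON. carry_out: Moves the arm, as the interface text tells. Its arguments: {"type":"object","properties":{"increments":{"type":"array","items":{"type":"array"}}},"required":["increments"]}

```bash
mkdir -p pics; python3 - <<'E'
from bench import robot
import cv2,numpy as np
for n in("scene","top"):
    im=robot.snapshot(n);cv2.imwrite(f"pics/{n}0.png",im)
    c=robot.get_calibration(n);print(n,c["vfov"],c["cx"],c["cy"],np.round(c["T"],3).tolist(), [k for k in c])
print(robot.get_obs())
E
```

```text
scene 48.736606458437784 251.65446213780953 190.82177278291158 [[-0.566, 0.654, -0.501, 1.08], [0.824, 0.457, -0.334, 0.407], [0.01, -0.603, -0.798, 1.031], [0.0, 0.0, 0.0, 1.0]] ['vfov', 'cx', 'cy', 'T']
top 48.62427091835868 266.0504709710452 192.17979051525327 [[0.027, -0.985, 0.171, 0.336], [-1.0, -0.025, 0.015, 0.032], [-0.01, -0.171, -0.985, 1.289], [0.0, 0.0, 0.0, 1.0]] ['vfov', 'cx', 'cy', 'T']
{'time': 0.1, 'joint_positions': array([ 1.24590026e+00,  8.78868970e-02,  1.37207906e+00, -2.99636516e-05,
        1.68357830e+00, -1.03078272e-01]), 'qvel': array([ 4.43848665e-04, -2.60043189e-03, -4.21395945e-03,  6.02935830e-05,
        3.08820381e-04,  1.11483344e-04]), 'joint_torque': array([ 2.42180118e-03, -3.41249156e+01, -3.03302836e+01,  7.19700172e-02,
        3.04517196e-02, -8.09681478e-05]), 'tool_pos': array([0.12085884, 0.5360916 , 0.21843021]), 'ee_rot': array([-3.13964834e+00, -1.71190073e-04,  2.91977135e+00]), 'wrist_force': array([-0.43242793, -0.64551399, -0.16124181]), 'wrist_torque': array([-0.01878035,  0.00454076,  0.00227279]), 'finger_force': 0.0, 'width': 0.09402740417336744}
```

View pics/scene0.png

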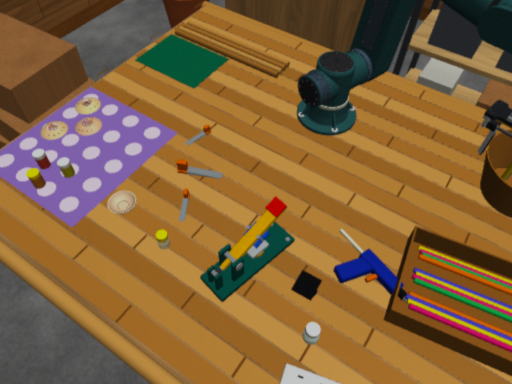

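View pics/top0.png

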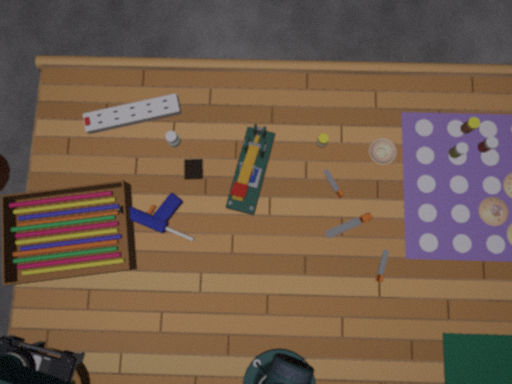

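The top view shows the press at about (250,170), its red end at (240,190). The largest blade is at (350,225), grip at (367,217), with the thin end at (327,235) pointing to +y. Jars are at (172,138) and (323,140), the dish at (383,152).

```bash
cat > h.py <<'E'
from bench import robot
import cv2,numpy as np
C={n:robot.get_calibration(n) for n in("scene","top")}
def F(n): return 192/np.tan(np.radians(C[n]["vfov"]/2))
def ray(n,uv):
    c=C[n];T=np.array(c["T"]);d=np.array([(uv[0]-c["cx"])/F(n),(uv[1]-c["cy"])/F(n),1.]);return T[:3,3],T[:3,:3]@d
def onz(n,uv,z):
    o,d=ray(n,uv);return o+d*(z-o[2])/d[2]
def tri(a,b):
    (o,d),(p,e)=ray("scene",a),ray("top",b)
    s=np.linalg.lstsq(np.c_[d,-e],p-o,rcond=None)[0];x,y=o+s[0]*d,p+s[1]*e
    return (x+y)/2,np.linalg.norm(x-y)
def proj(n,P):
    c=C[n];T=np.array(c["T"]);q=T[:3,:3].T@(np.array(P)-T[:3,3]);return np.array([c["cx"]+F(n)*q[0]/q[2],c["cy"]+F(n)*q[1]/q[2]])
def mask(im,lo,hi,box):
    h=cv2.cvtColor(im,cv2.COLOR_BGR2HSV);m=cv2.inRange(h,np.array(lo),np.array(hi));o=np.zeros_like(m);x,y,X,Y=box;o[y:Y,x:X]=m[y:Y,x:X];return o
def big(m):
    c=cv2.findContours(m,cv2.RETR_EXTERNAL,cv2.CHAIN_APPROX_NONE)[0];return max(c,key=cv2.contourArea)
def cen(m):
    v,u=np.nonzero(m);return np.array([u.mean(),v.mean()]),len(u)
E
python3 - <<'E'
from h import *
t=cv2.imread("pics/top0.png");s=cv2.imread("pics/scene0.png")
np.set_printoptions(precision=4,suppress=True)
# green base in top
m=mask(t,(50,60,30),(90,255,200),(215,110,290,225));m=cv2.morphologyEx(m,cv2.MORPH_CLOSE,np.ones((15,15)))
r=cv2.minAreaRect(big(m));print("base",r)
b=np.array([onz("top",p,.018) for p in cv2.boxPoints(r)]);print(b)
print("sides",np.linalg.norm(b-np.roll(b,1,0),axis=1))
red_t=cen(mask(t,(0,150,80),(6,255,255),(225,175,260,205)));red_s=cen(mask(s,(0,170,120),(6,255,255),(262,190,292,222)))
print("red",red_t,red_s,tri(red_s[0],red_t[0]),onz("top",red_t[0],.166))
gt=cen(mask(t,(5,170,80),(14,255,255),(358,208,376,224)));gs=cen(mask(s,(5,190,120),(14,255,255),(172,155,192,177)))
print("grip",gt,gs,tri(gs[0],gt[0]),onz("top",gt[0],.03))
m=mask(t,(85,20,60),(130,110,255),(320,210,368,242));v,u=np.nonzero(m);print(len(u))
r=cv2.minAreaRect(np.c_[u,v].astype(np.float32));print("blade",r,[onz("top",p,.004) for p in cv2.boxPoints(r)])
a=cv2.resize(t[110:245,210:390],None,fx=4.4,fy=4.4,interpolation=cv2.INTER_CUBIC);cv2.imwrite("pics/tc.png",a)
a=cv2.resize(s[145:305,170:300],None,fx=3.7,fy=3.7,interpolation=cv2.INTER_CUBIC);cv2.imwrite("pics/sc.png",a)
E
```

```text
base ((250.47071838378906, 168.70831298828125), (27.212814331054688, 85.65644073486328), 15.124006271362305)
[[0.5103 0.1705 0.018 ]
 [0.7726 0.112  0.018 ]
 [0.7515 0.0294 0.018 ]
 [0.4908 0.0904 0.018 ]]
sides [0.0824 0.2688 0.0853 0.2678]
red (array([239.017 , 189.4489]), 176) (array([275.6457, 206.3139]), 223) (array([0.5387, 0.121 , 0.1608]), np.float64(0.0027756424637846943)) [0.5371 0.1218 0.166 ]
grip (array([365.5333, 217.4167]), 60) (array([181.8657, 165.3134]), 67) (array([ 0.4882, -0.2491,  0.0217]), np.float64(0.0020865548780221507)) [ 0.4867 -0.2464  0.03  ]
0
blade ((0.0, 0.0), (0.0, 0.0), 0.0) [array([1.1911, 0.9617, 0.004 ]), array([1.1911, 0.9617, 0.004 ]), array([1.1911, 0.9617, 0.004 ]), array([1.1911, 0.9617, 0.004 ])]
```

View pics/tc.png

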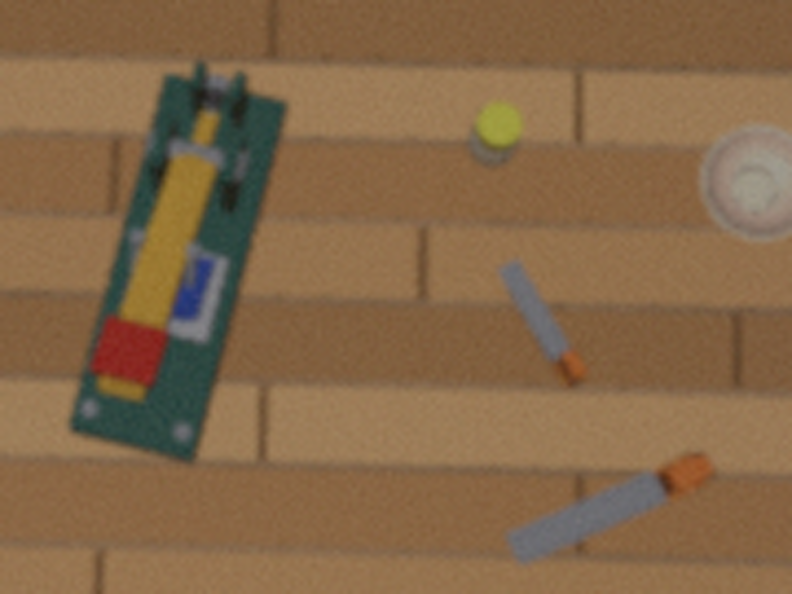

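View pics/sc.png

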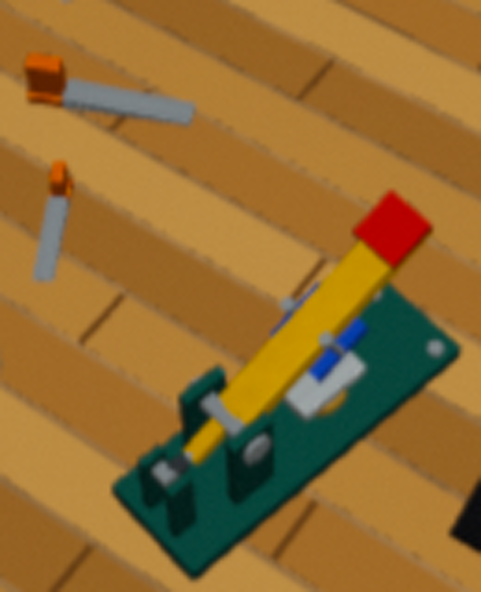

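The crops show the press's red end raised, and the bed and pad exposed on the −y side at top-crop (200,295). The big blade runs from its grip at (687,472) to its tip at (517,548). Next I refine the bed edge and the blade tip.

```bash
python3 - <<'E'
from h import *
np.set_printoptions(precision=4,suppress=True)
t=cv2.imread("pics/top0.png");s=cv2.imread("pics/scene0.png")
k=lambda u,v:(u/4.4+210-.4,v/4.4+110-.4)
for nm,z,P in(("bed",.046,[(228,255),(207,342)]),("base",.018,[(165,75),(285,100),(192,460),(72,430)]),("tip",.001,[(517,548)]),("redtop",.166,[(131,346)])):
    print(nm,[onz("top",k(*p),z) for p in P])
print("scene bed corners", [onz("scene",(a/3.7+170-.4,b/3.7+145-.4),.046) for a,b in((307,418),(367,368))])
print("scene redtop",onz("scene",(392/3.7+169.6,230/3.7+144.6),.160))
print("scene tip",onz("scene",(192/3.7+169.6,113/3.7+144.6),.002))
h=cv2.cvtColor(t,cv2.COLOR_BGR2HSV);print(h[227,345],h[217,366],h[225,355])
m=mask(t,(0,0,70),(179,55,255),(320,208,372,242));m=cv2.morphologyEx(m,cv2.MORPH_OPEN,np.ones((3,3)))
c=big(m);r=cv2.minAreaRect(c);print("blade",r,[onz("top",p,.004) for p in cv2.boxPoints(r)])
E
```

```text
bed [array([0.627 , 0.0668, 0.046 ]), array([0.5663, 0.0792, 0.046 ])]
base [array([0.7633, 0.116 , 0.018 ]), array([0.7469, 0.0305, 0.018 ]), array([0.4892, 0.0879, 0.018 ]), array([0.5077, 0.171 , 0.018 ])]
tip [array([ 0.4363, -0.1364,  0.001 ])]
redtop [array([0.5405, 0.121 , 0.166 ])]
scene bed corners [array([0.6395, 0.12  , 0.046 ]), array([0.5817, 0.1327, 0.046 ])]
scene redtop [0.5401 0.12   0.16  ]
scene tip [ 0.4371 -0.1356  0.002 ]
[126  11 115] [ 12 180 154] [135   9 110]
blade ((343.1031188964844, 227.23196411132812), (8.021234512329102, 36.75553512573242), 66.03751373291016) [array([ 0.4453, -0.1287,  0.004 ]), array([ 0.4932, -0.2302,  0.004 ]), array([ 0.4712, -0.2398,  0.004 ]), array([ 0.4235, -0.1385,  0.004 ])]
```

>>> carry_out(
  increments=[
    [255,[-40,-25,0],0],
    [255,[-40,-25,0],0],
    [255,[-40,-25,0],0],
    [255,[-40,-25,0],0],
    [255,[-40,-25,0],0],
    [255,[-40,-25,0],0],
    [255,[-40,-25,0],0],
    [255,[-40,-25,0],0],
  ],
)

```text
time: 0.9
tool_pos: [0.39, 0.2694, 0.2191]
ee_rot: [-3.142, -0.0, 2.92]
wrist_force: [0.7, 0.7, -0.2]
width: 0.0335
finger_force: 0.0
```

>>> carry_out(
  increments=[
    [255,[-40,-25,0],0],
    [255,[-40,-25,0],0],
    [255,[-40,-25,0],0],
    [255,[-35,-20,0],0],
    [255,[-23,-17,0],0],
    [255,[0,0,15],0],
    [255,[0,0,15],0],
    [255,[0,0,0],0],
  ],
)

```text
time: 1.7
tool_pos: [0.5366, 0.1231, 0.1864]
ee_rot: [-3.14, -0.004, 2.921]
wrist_force: [-1.0, 0.6, 0.4]
width: 0.0005
finger_force: 0.0
```

>>> carry_out(
  increments=[
    [255,[0,0,8],0],
    [255,[4,0,10],0],
    [255,[4,0,10],0],
    [255,[4,0,10],0],
    [255,[3,0,10],0],
    [255,[2,0,10],0],
    [255,[1,0,8],0],
    [255,[0,0,0],0],
  ],
)

```text
time: 2.5
tool_pos: [0.5192, 0.1266, 0.1212]
ee_rot: [-3.14, -0.004, 2.92]
wrist_force: [-0.5, -0.7, -0.2]
width: 0.0008
finger_force: 0.0
```

>>> carry_out(
  increments=[
    [255,[0,0,5],0],
    [255,[0,0,3],0],
    [255,[0,0,2],0],
    [255,[0,0,0],0],
  ],
)

```text
time: 2.9
tool_pos: [0.5206, 0.1265, 0.1133]
ee_rot: [3.142, -0.0, 2.92]
wrist_force: [-0.4, 0.2, -0.1]
width: 0.0
finger_force: 0.0
```

>>> carry_out(
  increments=[
    [255,[0,0,2],0],
    [255,[0,0,1],0],
    [255,[0,0,1],0],
    [255,[0,0,0],0],
  ],
)

```text
time: 3.3
tool_pos: [0.5211, 0.1266, 0.1123]
ee_rot: [3.141, 0.002, 2.92]
wrist_force: [-4.6, -1.4, 9.2]
width: 0.0002
finger_force: 4.6
```

```bash
python3 - <<'E'
from h import *
s=robot.snapshot("scene");cv2.imwrite("pics/s1.png",s);cv2.imwrite("pics/s1c.png",cv2.resize(s[130:310,170:330],None,fx=3.3,fy=3.3,interpolation=cv2.INTER_CUBIC))
E
```

```text
(no output)
```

View pics/s1c.png

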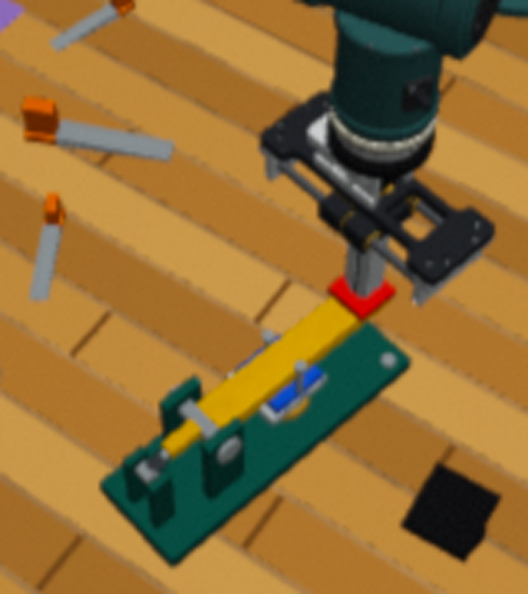

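The lever sits level with the red end under the fingers at crop (362,292), about 98 mm high and against its stop. Retreat and go to the blade.

>>> carry_out(
  increments=[
    [255,[0,0,-40],0],
    [255,[0,0,-40],0],
    [110,[-5,-40,-20],0],
    [110,[-7,-45,0],0],
    [110,[-7,-45,0],0],
    [110,[-7,-45,0],0],
    [110,[-7,-45,0],0],
    [110,[-7,-45,0],0],
  ],
)

```text
time: 4.15
tool_pos: [0.5011, -0.1425, 0.2099]
ee_rot: [3.142, 0.001, 2.92]
wrist_force: [0.7, -0.2, 0.2]
width: 0.0447
finger_force: 0.0
```

>>> carry_out(
  increments=[
    [110,[-7,-45,0],0],
    [110,[-4,-43,0],0],
    [110,[0,-20,0],0],
    [110,[0,0,0],8.5],
    [110,[0,0,0],8.5],
    [110,[0,0,0],8.5],
    [110,[0,0,0],8.5],
    [110,[0,0,0],8.5],
  ],
)

```text
time: 4.95
tool_pos: [0.4884, -0.2486, 0.2096]
ee_rot: [3.141, 0.0, 2.172]
wrist_force: [1.0, -0.0, -0.8]
width: 0.0534
finger_force: 0.0
```

>>> carry_out(
  increments=[
    [110,[0,0,0],8.5],
    [110,[0,0,0],1.1],
    [110,[0,0,0],0],
  ],
)

```text
time: 5.25
tool_pos: [0.4883, -0.2485, 0.2095]
ee_rot: [3.141, 0.0, 2.013]
wrist_force: [1.1, -0.3, -0.0]
width: 0.0536
finger_force: 0.0
```

```bash
python3 - <<'E'
from h import *
s=robot.snapshot("scene");cv2.imwrite("pics/s2.png",s);cv2.imwrite("pics/s2c.png",cv2.resize(s[60:300,100:340],None,fx=2.5,fy=2.5,interpolation=cv2.INTER_CUBIC))
o=robot.get_obs();p=o["tool_pos"];a=o["ee_rot"][2];d=np.array([.4885,-.249])-p[:2]
print(p,np.degrees(a),d,"tool dx,dy",d@[np.cos(a),np.sin(a)],d@[np.sin(a),-np.cos(a)])
E
```

```text
[ 0.48833156 -0.24851922  0.20949962] 115.33122911578904 [ 0.00016844 -0.00048078] tool dx,dy -0.0005066204485893018 -5.345638342374178e-05
```

View pics/s2c.png

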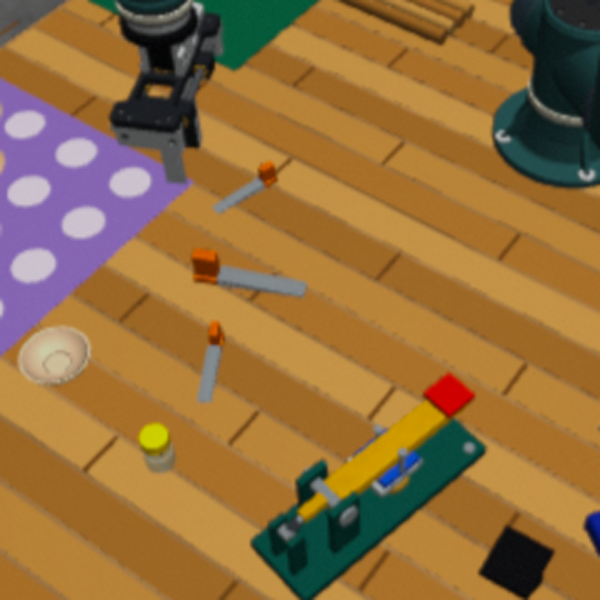

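The lever stays down, and the gripper hangs over the big blade's grip. Descend 181 mm and close.

>>> carry_out(
  increments=[
    [110,[0,0,40],0],
    [110,[0,0,40],0],
    [110,[0,0,40],0],
    [110,[0,0,30],0],
    [110,[0,0,20],0],
    [110,[0,0,8],0],
    [110,[0,0,3],0],
    [110,[0,0,0],0],
  ],
)

```text
time: 6.1
tool_pos: [0.4888, -0.2488, 0.0292]
ee_rot: [3.141, 0.001, 2.011]
wrist_force: [-0.1, 0.1, 0.1]
width: 0.0531
finger_force: 0.0
```

>>> carry_out(
  increments=[
    [255,[0,0,0],0],
    [255,[0,0,0],0],
    [255,[0,0,0],0],
    [255,[0,0,0],0],
    [255,[0,0,0],0],
    [255,[0,0,0],0],
  ],
)

```text
time: 6.7
tool_pos: [0.4884, -0.2486, 0.0287]
ee_rot: [3.141, 0.0, 2.01]
wrist_force: [-0.3, 0.0, 0.8]
width: 0.0158
finger_force: 30.0
```

>>> carry_out(
  increments=[
    [255,[0,0,-15],0],
    [255,[0,0,-35],0],
    [255,[0,0,-40],0],
    [255,[0,0,0],7.5],
    [255,[0,0,0],7.5],
    [255,[0,0,0],7.5],
    [255,[0,0,0],7.5],
    [255,[0,0,0],7.6],
  ],
)

```text
time: 7.5
tool_pos: [0.4884, -0.2485, 0.1194]
ee_rot: [3.141, 0.0, 1.349]
wrist_force: [-0.2, 1.1, -0.5]
width: 0.0156
finger_force: 30.0
```

```bash
cat > tgt.py <<'E'
from h import *
O=np.array([.6035,.107]);Y=np.array([.2147,.9767]);X=np.array([.9767,-.2147])
o=robot.get_obs();p=o["tool_pos"];a=o["ee_rot"][2]
r=p[:2]-O;f=o["wrist_force"]
print("z",p[2],"yaw",np.degrees(a),"press xy mm",1e3*r@X,1e3*r@Y,"F x,y,z",f[:2]@X,f[:2]@Y,f[2],"w",o["width"])
E
python3 tgt.py
```

```text
z 0.11943218130777716 yaw 77.28332005406378 press xy mm -36.120692257495605 -371.94967592256955 F x,y,z -0.4063842984749838 0.9866388665765595 -0.5460935465529702 w 0.015612029765240515
```

>>> carry_out(
  increments=[
    [255,[30,8,0],0],
    [255,[40,8,0],0],
    [255,[40,8,0],0],
    [255,[40,8,0],0],
    [255,[27,4,0],0],
    [255,[10,0,0],0],
    [255,[0,0,0],0],
  ],
)

```text
time: 8.2
tool_pos: [0.5637, -0.0728, 0.1189]
ee_rot: [3.141, 0.0, 1.356]
wrist_force: [0.4, -0.5, -0.8]
width: 0.0159
finger_force: 30.0
```

```bash
python3 tgt.py; python3 - <<'E'
from h import *
s=robot.snapshot("scene");t=robot.snapshot("top");cv2.imwrite("pics/s3.png",s);cv2.imwrite("pics/t3.png",t)
a=cv2.resize(s[130:290,190:310],None,fx=3.3,fy=3.3,interpolation=cv2.INTER_CUBIC);b=cv2.resize(t[120:252,215:315],None,fx=4,fy=4,interpolation=cv2.INTER_CUBIC)
cv2.imwrite("pics/c3.png",np.hstack([a[:528],b]))
E
```

```text
z 0.11894114057683301 yaw 77.7179239580048 press xy mm -0.2672846378690067 -184.11542399956704 F x,y,z 0.5319241919033744 -0.37277992544686955 -0.8251887552113968 w 0.015884412512608904
```

View pics/c3.png

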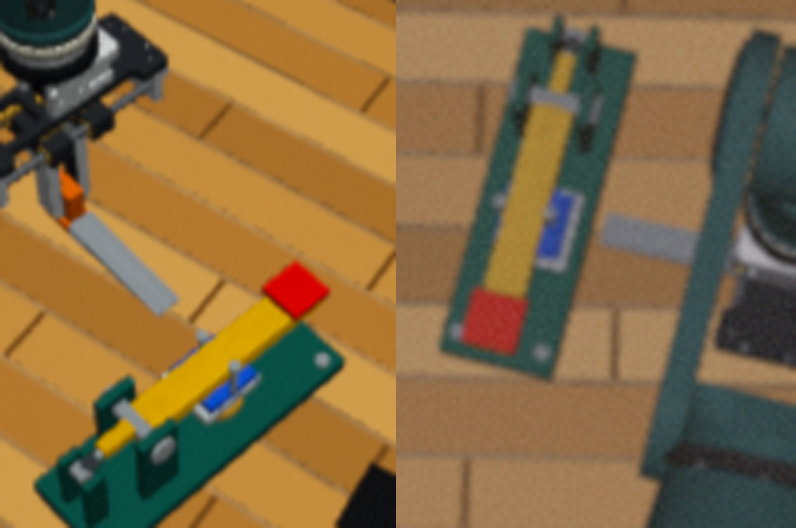

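The blade is held level in line with the bed: tip at top-crop (604,228), bed edge at (569,230). Check the tip's lateral offset numerically.

```bash
python3 - <<'E'
from h import *
O=np.array([.6035,.107]);Y=np.array([.2147,.9767]);X=np.array([.9767,-.2147])
def k(u,v): return ((u-396)/4+215-.4,v/4+120-.4)
for nm,p,z in(("tip",(604,228),.092),("bedA",(582,194),.046),("bedB",(559,270),.046),("red",(495,322),.098)):
    r=onz("top",k(*p),z)[:2]-O;print(nm,1e3*r@X,1e3*r@Y)
def q(u,v): return (u/3.3+190-.4,v/3.3+130-.4)
for nm,p,z in(("tip",(166,306),.092),("red",(296,290),.098)):
    r=onz("scene",q(*p),z)[:2]-O;print(nm,1e3*r@X,1e3*r@Y)
E
```

```text
tip -0.9681445053191313 -58.79484458521438
bedA 29.725930798738187 -33.74956943839241
bedB -30.593369585911148 -31.231898653054213
red -86.80233980871888 -0.4947302082164078
tip 3.049324869410358 -60.216746650854894
red -80.77418870419173 1.911359230615095
```

>>> carry_out(
  increments=[
    [255,[0,0,20],0],
    [255,[0,0,15],0],
    [255,[0,0,5],0],
    [255,[0,0,1],0],
    [255,[10,0,0],0],
    [255,[10,0,0],0],
    [255,[5,0,0],0],
    [255,[0,0,0],0],
  ],
)

```text
time: 9.1
tool_pos: [0.5696, -0.048, 0.0781]
ee_rot: [3.14, -0.0, 1.356]
wrist_force: [-0.4, 0.1, -0.8]
width: 0.0159
finger_force: 30.0
```

```bash
python3 tgt.py
```

```text
z 0.07809675030574582 yaw 77.70100115897833 press xy mm 0.13888238179241313 -158.6376714411048 F x,y,z -0.39683222596139517 0.054365075696053984 -0.8252261889804401 w 0.015873265189713763
```

>>> carry_out(
  increments=[
    [255,[0,0,0.5],0],
    [255,[3,0,0.5],0],
    [255,[3,0,0],0],
    [255,[0,0,0],0],
  ],
)

```text
time: 9.5
tool_pos: [0.5703, -0.043, 0.0764]
ee_rot: [-3.142, -0.0, 1.354]
wrist_force: [0.1, 0.1, -0.9]
width: 0.0157
finger_force: 30.0
```

>>> carry_out(
  increments=[
    [255,[0,0,0.5],0],
    [255,[0,0,0],0],
    [255,[0,0,0],0],
  ],
)

```text
time: 9.8
tool_pos: [0.5703, -0.0434, 0.0759]
ee_rot: [-3.142, -0.0, 1.354]
wrist_force: [-0.4, 0.3, -1.1]
width: 0.0157
finger_force: 30.0
```

>>> carry_out(
  increments=[
    [255,[0,0,0.5],0],
    [255,[0,0,0],0],
    [255,[0,0,0],0],
  ],
)

```text
time: 10.1
tool_pos: [0.5703, -0.0434, 0.0755]
ee_rot: [3.142, -0.0, 1.354]
wrist_force: [0.2, -0.2, -1.2]
width: 0.016
finger_force: 30.0
```

>>> carry_out(
  increments=[
    [255,[0,0,0.5],0],
    [255,[0,0,0],0],
    [255,[0,0,0],0],
  ],
)

```text
time: 10.4
tool_pos: [0.5704, -0.0434, 0.0753]
ee_rot: [3.141, -0.0, 1.354]
wrist_force: [-0.2, -0.0, 0.4]
width: 0.0157
finger_force: 30.0
```

>>> carry_out(
  increments=[
    [255,[0,0,0.3],0],
    [255,[0,0,0],0],
    [255,[0,0,0],0],
  ],
)

```text
time: 10.7
tool_pos: [0.5705, -0.0434, 0.0751]
ee_rot: [3.141, 0.0, 1.354]
wrist_force: [-1.2, -2.0, 2.4]
width: 0.016
finger_force: 30.0
```

```bash
python3 tgt.py;python3 tgt.py
```

```text
z 0.07508616639218553 yaw 77.59062915253094 press xy mm 0.0715240898777193 -154.0130357814281 F x,y,z -0.7776776839340507 -2.240883646068753 2.428059831020588 w 0.01600678434153657
z 0.07508616639218553 yaw 77.59062915253094 press xy mm 0.0715240898777193 -154.0130357814281 F x,y,z -0.7776776839340507 -2.240883646068753 2.428059831020588 w 0.01600678434153657
```

>>> carry_out(
  increments=[
    [255,[3,0,-0.3],0],
    [255,[5,0,0],0],
    [255,[5,0,0],0],
    [255,[5,0,0],0],
    [255,[5,0,0],0],
    [255,[5,0,0],0],
    [255,[0,0,0],0],
  ],
)

```text
time: 11.4
tool_pos: [0.5767, -0.0152, 0.0751]
ee_rot: [3.141, -0.001, 1.355]
wrist_force: [0.7, 0.2, 2.2]
width: 0.0155
finger_force: 30.0
```

```bash
python3 tgt.py
```

```text
z 0.07514593147501121 yaw 77.63593319255308 press xy mm 0.033809122830184515 -125.07296118554068 F x,y,z 0.6408324589232187 0.32079040909714485 2.2484340731025934 w 0.015462525742883069
```

>>> carry_out(
  increments=[
    [255,[3,0,-0.2],0],
    [255,[3,0,0],0],
    [255,[3,0,0],0],
    [255,[3,0,0],0],
    [255,[3,0,0],0],
    [255,[0,0,0],0],
  ],
)

```text
time: 12.0
tool_pos: [0.5797, -0.0017, 0.0754]
ee_rot: [3.141, 0.001, 1.354]
wrist_force: [-0.3, -4.7, 4.1]
width: 0.0158
finger_force: 30.0
```

```bash
python3 tgt.py
```

```text
z 0.07540023544321663 yaw 77.58826953279055 press xy mm 0.052148182986394565 -111.29555407726933 F x,y,z 0.6776655998583389 -4.676215315476334 4.119200634726843 w 0.015843051610384996
```

>>> carry_out(
  increments=[
    [255,[0,0,-0.3],0],
    [255,[0,0,0],0],
    [255,[0,0,0],0],
  ],
)

```text
time: 12.3
tool_pos: [0.5796, -0.0017, 0.0754]
ee_rot: [3.141, 0.001, 1.354]
wrist_force: [-0.1, -5.3, 2.4]
width: 0.0156
finger_force: 30.0
```

```bash
python3 tgt.py; python3 -c "
from bench import robot;print(robot.get_obs()['wrist_torque'])"
```

```text
z 0.07541781845963047 yaw 77.57705922358875 press xy mm -0.012821711036204548 -111.28703448671051 F x,y,z 1.0004691863935433 -5.232237426509962 2.4373462889124893 w 0.01556864634001166
[-0.8459628   0.08413815 -0.0321144 ]
```

>>> carry_out(
  increments=[
    [255,[2,0,-0.3],0],
    [255,[2,0,0],0],
    [255,[2,0,0],0],
    [255,[0,0,0],0],
    [255,[0,0,0],0],
  ],
)

```text
time: 12.8
tool_pos: [0.5805, 0.0042, 0.0755]
ee_rot: [-3.141, 0.001, 1.354]
wrist_force: [0.1, -3.8, 3.0]
width: 0.0159
finger_force: 30.0
```

```bash
python3 tgt.py; python3 - <<'E'
from h import *
s0=cv2.imread("pics/s3.png").astype(float)
S=[robot.snapshot("scene").astype(float) for _ in range(6)];s=np.mean(S,0);cv2.imwrite("pics/s4.png",s.astype(np.uint8))
def col(im): # blue excess, pad region on the +y side
    return np.clip(im[235:262,246:272,0]-im[235:262,246:272,2],0,255)
for im in(s0,s):
    b=col(im);v,u=np.mgrid[235:262,246:272];w=b*(b>60);print((u*w).sum()/w.sum(),(v*w).sum()/w.sum(),w.sum(),(b>60).sum())
b=np.hstack([cv2.resize(i[215:265,225:285].astype(np.uint8),None,fx=6.5,fy=6.5,interpolation=cv2.INTER_CUBIC) for i in(s0,s)]);cv2.imwrite("pics/c4.png",b)
E
```

```text
z 0.07546726437150525 yaw 77.58551833684251 press xy mm -0.4034905017383495 -105.34612857498556 F x,y,z 0.8867106030497363 -3.7328968452492752 2.9974910298730224 w 0.01593794421747169
259.49186300704395 248.57776698243057 12351.0 108
260.48144610256065 249.99722203269235 17098.833333333332 189
```

View pics/c4.png

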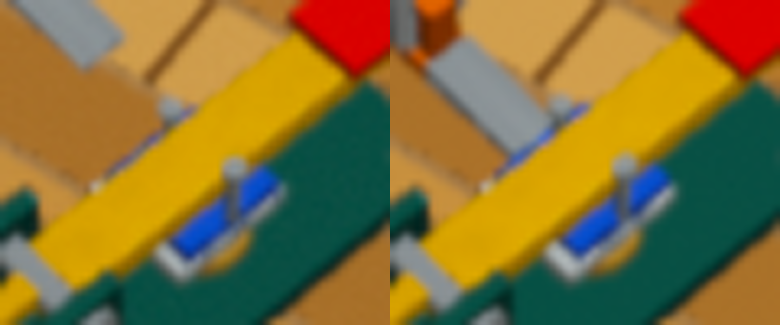

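The blade has entered below the pad (right half, tip region at (520,150)) and the lever is still down. Now I'll average the force readings.

```bash
cat > favg.py <<'E'
from h import *
Y=np.array([.2147,.9767]);f=[]
for _ in range(8):
    robot.snapshot("top");o=robot.get_obs();f.append([o["wrist_force"][:2]@Y,o["wrist_force"][2],*(1e3*o["tool_pos"])])
f=np.array(f);print("Fy,Fz,pos",f.mean(0).round(2),"sd",f.std(0).round(2),"y",(f[:,2:4].mean(0)/1e3-[.6035,.107])@Y*1e3)
E
python3 favg.py
```

```text
Fy,Fz,pos [ -5.05   3.37 580.5    4.19  75.46] sd [0.34 0.27 0.01 0.01 0.01] y -105.35575989185341
```

>>> carry_out(
  increments=[
    [255,[0,0,-0.3],0],
    [255,[1,0,0],0],
    [255,[1,0,0],0],
  ],
)

```text
time: 13.8
tool_pos: [0.5807, 0.006, 0.0755]
ee_rot: [-3.14, 0.001, 1.354]
wrist_force: [-0.3, -6.0, 2.9]
width: 0.0159
finger_force: 30.0
```

```bash
python3 favg.py
```

```text
Fy,Fz,pos [ -5.59   2.17 580.74   6.11  75.5 ] sd [0.26 0.44 0.01 0.01 0.01] y -103.42542473215919
```

>>> carry_out(
  increments=[
    [255,[1,0,-0.3],0],
    [255,[1,0,-0.3],0],
    [255,[1,0,0],0],
    [255,[1,0,0],0],
    [255,[1,0,0],0],
    [255,[0,0,0],0],
  ],
)

```text
time: 14.8
tool_pos: [0.5814, 0.011, 0.0756]
ee_rot: [-3.139, 0.001, 1.354]
wrist_force: [-1.1, -6.0, 1.4]
width: 0.0159
finger_force: 30.0
```

```bash
python3 favg.py
```

```text
Fy,Fz,pos [ -5.8    0.94 581.38  10.96  75.56] sd [0.7  0.62 0.01 0.01 0.01] y -98.55572582898199
```

```bash
python3 - <<'E'
from h import *
s=robot.snapshot("scene");cv2.imwrite("pics/f.png",cv2.resize(s[130:300,150:350],None,fx=3.5,fy=3.5,interpolation=cv2.INTER_CUBIC))
E
```

```text
(no output)
```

View pics/f.png

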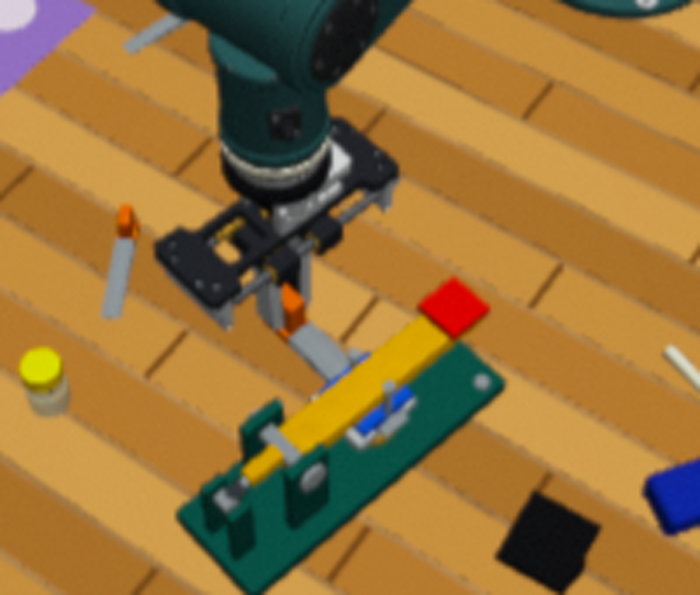

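The lever is down, the grip is held at (290,305), and the blade runs under the pad with its tip just showing on the far side at (395,420). The jar, the small blade and the glue gun in view have not moved. Handing in.

```bash
python3 -c "
from bench import robot
print(robot.close_job())"
```

```text
the job is handed in; nothing more can be done
None
```

I handed in the job with the lever latched down and the largest blade still held under the pad; pad lift is about 2.4 mm, estimated from the blade's position and a push of about 5.8 N rather than measured directly, and I did not touch the jars, dish or glue gun.

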